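# Transfer painted hubs to the curing rack in reverse order

### The job

Move the three freshly painted flanged hubs from the wooden spray board to the curing rack in the reverse order of their row: the hub at the left end of the board goes on the spigot at the right end of the rack, the middle one on the middle spigot, and the right one on the left spigot, each seated fully down on its spigot with its flange down. Then seat the small yellow end cap, flange down, on the nose of the yellow hub where that hub now stands on the rack. Keep every part upright all the way, and leave them all released and standing still.

Things in the scene. Friction and masses are not known exactly. Their poses are not given: they have to be found in the camera images.
- hub_yellow_center (a point): yellow loose hub; point on its upright axis, 30 mm above its underside. Flange 64 mm dia, 6 thick, at the bottom; above it a barrel 40 dia up to 60 mm (grip here); on top a metal nose 16 dia, 12 high, tapering to 8. Blind bore below: 24 dia, 20 deep. 0.25 kg. Starts flange down on a low pin (12 dia, 8 high) of the wooden spray board, whose top is 30 mm above the table; hubs 90 mm apart.
- hub_red_center (a point): red loose hub; point on its upright axis, 30 mm above its underside. Flange 64 mm dia, 6 thick, at the bottom; above it a barrel 40 dia up to 60 mm (grip here); on top a metal nose 16 dia, 12 high, tapering to 8. Blind bore below: 24 dia, 20 deep. 0.25 kg. Starts flange down on a low pin (12 dia, 8 high) of the wooden spray board, whose top is 30 mm above the table; hubs 90 mm apart.
- hub_blue_center (a point): blue loose hub; point on its upright axis, 30 mm above its underside. Flange 64 mm dia, 6 thick, at the bottom; above it a barrel 40 dia up to 60 mm (grip here); on top a metal nose 16 dia, 12 high, tapering to 8. Blind bore below: 24 dia, 20 deep. 0.25 kg. Starts flange down on a low pin (12 dia, 8 high) of the wooden spray board, whose top is 30 mm above the table; hubs 90 mm apart.
- cap_yellow_center (a point): small loose yellow end cap, flat top; point on its upright axis, 28 mm above its underside. Flange 52 mm dia, 5 thick, at the bottom; barrel 30 dia up to 56 mm (grip here). Blind bore below 24 dia, 16 deep, fits a hub's nose. 0.12 kg. Starts flange down on the table between board and rack, in line (along x) with a tape roll and a sanding block. Seated, it rests on the hub's barrel, 60 mm above the hub's underside.
- card_yellow: yellow colour card, 40 x 60 x 2 mm, fixed flat on the spray board beside the yellow hub's starting place; origin at the centre of its underside. y runs along the row, towards the robot's left; the hub's place is 65 mm away along -x. The card stays, so it records the starting order.
- card_red: red colour card, 40 x 60 x 2 mm, fixed flat on the spray board beside the red hub's starting place; origin at the centre of its underside. y runs along the row, towards the robot's left; the hub's place is 65 mm away along -x. The card stays, so it records the starting order.
- card_blue: blue colour card, 40 x 60 x 2 mm, fixed flat on the spray board beside the blue hub's starting place; origin at the centre of its underside. y runs along the row, towards the robot's left; the hub's place is 65 mm away along -x. The card stays, so it records the starting order.
- spigot_left: the leftmost (as seen from the robot, towards +y) of three fixed spigots, 90 mm apart in a row on the dark steel curing rack; origin at the centre of the seat's underside, 30 mm above the table. Seat disc 72 mm dia, 4 thick; from it a brass pin 16 dia, tapering to 8 at its tip 20 mm above the origin. y along the row to the robot's left, z up. A seated hub's underside is 4 mm above the origin.
- spigot_middle: the middle one of three fixed spigots, 90 mm apart in a row on the dark steel curing rack; origin at the centre of the seat's underside, 30 mm above the table. Seat disc 72 mm dia, 4 thick; from it a brass pin 16 dia, tapering to 8 at its tip 20 mm above the origin. y along the row to the robot's left, z up. A seated hub's underside is 4 mm above the origin.
- spigot_right: the rightmost (as seen from the robot, towards -y) of three fixed spigots, 90 mm apart in a row on the dark steel curing rack; origin at the centre of the seat's underside, 30 mm above the table. Seat disc 72 mm dia, 4 thick; from it a brass pin 16 dia, tapering to 8 at its tip 20 mm above the origin. y along the row to the robot's left, z up. A seated hub's underside is 4 mm above the origin.
Mind the look-alikes: they are no part of the job. Leave any purple look-alike of the part that bears hub_yellow_center alone.

How it is judged:
By the outcome, as a careful person would: the job done as asked, in the order asked, and still so for the second after the job is handed in, with the robot touching nothing.
It also fails if it takes over 112 s, if anything falls off the work surface, if the arm or the gripper's body presses on something with over 40 N, if the wrist force passes 120 N, or if a joint passes its speed limit or range.

### The arm

A 7-joint arm with a two-finger parallel gripper is mounted at the origin on the work surface. World frame = base frame: x ahead of the robot, y to its left, z up, the work surface at z = 0. Lengths are in m, angles in rad, forces in N, time in s.
With the tool pointing down it reaches from about 0.4 to 0.85 m from the base axis. Payload 10.4 kg.
Tool frame: the origin (TCP) lies between the finger pads; the fingertips stand 25 mm ahead of it and the grasp point (between the pads) lies 6 mm ahead of it; z points along the fingers, y is the line along which they close (so a half turn about z gives the same grasp; the last joint's range is limited). The gripper opens to 87 mm and grips with 3 to 60 N. Pads are 19 mm wide; open, the fingers measure 117 mm over their backs; the gripper's body (75 mm by 190 mm) begins 51 mm behind the grasp point.
Start: joints at [-1.238, 0.332, -0.065, 1.46, 0.022, 1.35, -0.088], TCP at [0.218, 0.586, 0.248] pointing down, gripper open.
Joint ranges: [-2.6, 2.6], [-0.5, 2.12], [-1.47, 1.34], [0.16, 2.42], [-1.27, 4.41], [0.06, 2.06], [-2.6, 2.6]. Speed limits (rad/s): [2.22, 2.22, 2.79, 2.79, 3.14, 3.14, 3.14].

### API

Orientations are given as a unit quaternion [x, y, z, w].
In Python, from rig import state, camera, camera_params, finish_job gives the robot as it stands. The module is installed in compiled form; this text tells all that it offers.
- The arm moves only by the shell command python3 -m crank 'ROWS' [FORCE]. ROWS is JSON, a list of rows, each a list of 7 numbers: the turn, a rotation vector about the tool's x, y, z in rad, then the shift along the tool's x, y, z in mm, then the opening, from 0 (shut) to 1 (fully open). In form: [[rx, ry, rz, x, y, z, jaw], ...]. A call has 1 to 20 rows; each row shifts and turns the commanded pose from where the row before left it, along the tool's axes as they then stand; what a row does not reach is not made up. A row lasts 1/8 s, in which the tool goes at most 62.5 mm and 10.7 degrees, less where a joint would pass 70% of its speed; a pose out of reach is approached as far as the arm can. A call with a gripper value outside its range is refused whole. The fingers move at their own pace and stop on an object; FORCE is the grip in N (left out, the last holds). Time passes only in rows, so rows that do not move let the fingers close. It gives the time, the measured TCP pose, the force, the opening and the grip force at its end, in the units of the state.
- state(): the state, without advancing time (a new reading comes with each control period).
- camera(name): name is "side" or "top"; returns the picture (400x640x3 uint8, red, green, blue); there is no depth.
- camera_params(name): a dict with "fx", "fy", "cx", "cy" (pixels), "distortion" ([k1, k2, p1, p2, k3] as OpenCV has them; the pictures are not rectified), "T" (4x4, takes a point from camera to world coordinates). Camera axes: x right, y up, looking along -z (the intrinsics and any distortion apply to the point x, -y, -z); pixel columns grow to the right and rows downward; lengths in m; the calibration is good to about 2 mm. A picture is of the moment at which its call begins. camera_params takes no time and is no camera call.
- finish_job(): hands the job in; it is judged then, once.
The state is a dict: "time_s": time; "joint_pos": joint angles; "dq": joint speeds; "joint_torque": joint torques, N m; "tool_pos": TCP position; "tcp_rot": TCP orientation; "ft_force": force on the tool from outside, world axes, zero at the start; "ft_torque": the same for the moment, N m; "finger_gap": opening from 0.0 (shut) to 1.0 (fully open); "gripper_force": force on a finger pad.
Only numpy, scipy, OpenCV 4.12 (cv2) and the standard library are available. Lean on these libraries where they do the work, as an engineer would, in place of code of your own. Each camera call takes 0.05 s, during which the arm holds its last target. There are 200 camera calls.

## Working session

There is one attempt and no reset: what is moved stays moved. The work goes in short steps, Python scripts to look and compute and a shell command to move; the robot and the scene stay as the last step left them, time stands still between calls to the robot, and variables do not carry over. Pictures are saved under pics/ and viewed, at most 14 in all, crops included, and the job is handed in when it is done.

```bash
mkdir -p pics; python3 - <<'E'
from rig import *
import cv2,numpy as np
np.set_printoptions(precision=4,suppress=True)
for n in("side","top"):
    cv2.imwrite(f"pics/{n}0.png",camera(n)[:,:,::-1]); p=camera_params(n); print(n,p)
s=state();print(s)
E
```

```text
side {'fx': 396.89665984553517, 'fy': 396.89665984553517, 'cx': 322.2490349011425, 'cy': 206.3067611383985, 'distortion': array([-0.0025,  0.    ,  0.    ,  0.    ,  0.    ]), 'T': array([[ 0.8611,  0.3521, -0.3668,  0.1333],
       [-0.5084,  0.5967, -0.6209, -0.5603],
       [ 0.0002,  0.7211,  0.6928,  0.7134],
       [ 0.    ,  0.    ,  0.    ,  1.    ]])}
top {'fx': 487.71390054054797, 'fy': 487.71390054054797, 'cx': 312.6629656386875, 'cy': 201.42249842438082, 'distortion': array([0.0275, 0.    , 0.    , 0.    , 0.    ]), 'T': array([[ 0.0266,  0.985 , -0.1705,  0.3199],
       [-0.999 ,  0.0322,  0.0306,  0.016 ],
       [ 0.0356,  0.1695,  0.9849,  1.0619],
       [ 0.    ,  0.    ,  0.    ,  1.    ]])}
{'time_s': 0.1, 'joint_pos': array([-1.2376,  0.3328, -0.0647,  1.4608,  0.0216,  1.3499, -0.0885]), 'dq': array([ 0.0003, -0.0013,  0.0004, -0.0022, -0.0012,  0.0005, -0.0002]), 'joint_torque': array([  0.0014, -62.4546,   0.0245, -39.0718,  -0.0616,   0.0365,
         0.    ]), 'tool_pos': array([0.2176, 0.5856, 0.2468]), 'tcp_rot': array([ 0.1769,  0.9842, -0.0006, -0.0001]), 'ft_force': array([ 0.2648,  0.4526, -0.8269]), 'ft_torque': array([-0.0276,  0.0133, -0.022 ]), 'gripper_force': 0.0, 'finger_gap': 1.0001338906991035}
```

View pics/top0.png

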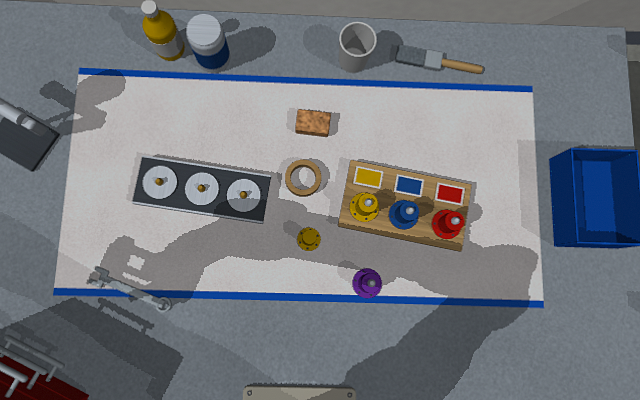

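View pics/side0.png

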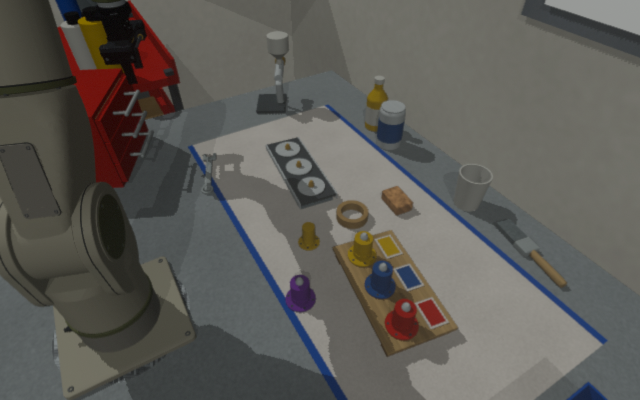

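The top view (up is +x, left is +y) shows the rack seats at about (160,181), (202,187) and (243,194). The cap is at (309,238). The hubs on the board run yellow (366,207), blue (404,213), red (448,222), with their cards behind them. The purple look-alike is at (367,282). The side view shows the same, with nothing hidden. So yellow goes to the right spigot, blue to the middle and red to the left.

```bash
cat > h.py <<'E'
from rig import *
import cv2,numpy as np
np.set_printoptions(precision=4,suppress=True)
def ray(n,uv):
    p=camera_params(n);K=np.array([[p['fx'],0,p['cx']],[0,p['fy'],p['cy']],[0,0,1]])
    x,y=cv2.undistortPoints(np.array([[uv]],float),K,p['distortion'])[0,0]
    T=np.array(p['T']);return T[:3,3],T[:3,:3]@np.array([x,-y,-1])
def plane(n,uv,z):
    o,d=ray(n,uv);return (o+d*(z-o[2])/d[2])[:2]
def axis(uvt,uvs):   # vertical planes through the two rays -> xy
    A=[];b=[]
    for n,uv in(("top",uvt),("side",uvs)):
        o,d=ray(n,uv);k=np.array([-d[1],d[0]])/np.hypot(d[0],d[1]);A.append(k);b.append(k@o[:2])
    return np.linalg.solve(A,b)
def tri(uvt,uvs):
    o1,d1=ray("top",uvt);o2,d2=ray("side",uvs)
    s=np.linalg.lstsq(np.c_[d1,-d2],o2-o1,rcond=None)[0]
    a,b=o1+s[0]*d1,o2+s[1]*d2;return (a+b)/2,np.linalg.norm(a-b)
R={"yellow":(18,36,140),"blue":(100,118,140),"red":(174,6,140),"white":(0,180,0)}
def blob(img,c,seed,r=30,minA=40):
    h=cv2.cvtColor(img,cv2.COLOR_RGB2HSV)
    if c=="white": m=(h[...,1]<40)&(h[...,2]>105)
    else:
        lo,hi,s=R[c];H=h[...,0];m=((H>=lo)&(H<=hi) if lo<hi else (H>=lo)|(H<=hi))&(h[...,1]>s)&(h[...,2]>35)
    n,l,st,ce=cv2.connectedComponentsWithStats(m.astype(np.uint8),connectivity=4)
    best=[(np.hypot(*(ce[i]-seed)),i) for i in range(1,n) if st[i,4]>=minA]
    d,i=min(best);m=(l==i).astype(np.uint8)
    cs=max(cv2.findContours(m,cv2.RETR_EXTERNAL,cv2.CHAIN_APPROX_NONE)[0],key=cv2.contourArea)
    f=cv2.moments(cv2.convexHull(cs)) # hull centroid, holes filled
    return np.array([f['m10']/f['m00'],f['m01']/f['m00']]),st[i],m
E
python3 - <<'E'
from h import *
t,s=camera("top"),camera("side")
for n,c,a,b,z in[("cardY","yellow",(368,177),(388,246),.032),("cardB","blue",(409,186),(408,278),.032),("cardR","red",(450,193),(431,313),.032),
 ("hubY","yellow",(364,208),(362,248),0),("hubB","blue",(404,214),(381,280),0),("hubR","red",(447,224),(402,319),0),("cap","yellow",(309,238),(309,236),0),
 ("seatL","white",(160,181),(288,149),.034),("seatM","white",(202,187),(298,166),.034),("seatR","white",(243,194),(311,187),.034)]:
    p,sp,_=blob(t,c,a);q,sq,_=blob(s,c,b)
    print(n,p,sp[2:],q,sq[2:],"axis",axis(p,q),*( (plane("top",p,z),plane("side",q,z),tri(p,q)) if z else ()))
E
```

```text
cardY [367.9763 176.8404] [ 25  18 330] [388.1671 245.8038] [ 21  19 222] axis [ 0.5566 -0.1349] [ 0.5562 -0.1347] [ 0.5565 -0.135 ] (array([ 0.5565, -0.1348,  0.0317]), np.float64(0.0003494784509329218))
cardB [409.013 185.19 ] [ 25  18 317] [407.6083 276.4204] [ 19  19 165] axis [ 0.5399 -0.2232] [ 0.5408 -0.2241] [ 0.5403 -0.2228] (array([ 0.54  , -0.2236,  0.0332]), np.float64(0.0009996689128500176))
cardR [449.4927 193.5439] [ 24  18 323] [431.0195 312.1696] [ 25  25 329] axis [ 0.5252 -0.3121] [ 0.5252 -0.3122] [ 0.5251 -0.3121] (array([ 0.5252, -0.3121,  0.032 ]), np.float64(0.00011957528284496122))
hubY [363.8669 206.5723] [ 30  30 643] [362.0524 249.923 ] [ 30  35 684] axis [ 0.4902 -0.126 ]
hubB [403.5355 213.9376] [ 30  29 613] [380.7561 269.7247] [18 15 86] axis [ 0.4749 -0.2084]
hubR [447.3184 223.4789] [ 33  29 666] [402.1655 319.9285] [ 33  41 911] axis [ 0.4584 -0.3031]
cap [308.4483 238.802 ] [ 24  23 406] [308.3574 236.9236] [ 20  27 362] axis [ 0.4206 -0.01  ]
seatL [159.1652 181.8787] [ 35  33 843] [287.4237 148.5241] [ 24  14 232] axis [0.5314 0.3143] [0.5293 0.3113] [0.5291 0.3094] (array([0.5299, 0.3118, 0.0322]), np.float64(0.0005562803819639992))
seatM [201.3648 188.2278] [ 34  33 822] [298.2386 166.1661] [ 26  16 280] axis [0.5175 0.2207] [0.5186 0.2218] [0.5172 0.2201] (array([0.5187, 0.2223, 0.032 ]), np.float64(0.0006389700077840021))
seatR [243.1013 194.7931] [ 33  33 813] [314.4769 184.1019] [ 22  17 189] axis [0.5251 0.1439] [0.5073 0.1328] [0.5182 0.1314] (array([0.5118, 0.1306, 0.0362]), np.float64(0.010453974809635643))
```

```bash
python3 -m crank '[[0,0,-0.178,0,0,0,1],[0,0,-0.178,0,0,0,1],[0,0,0,-20,-20,0,1],[0,0,0,-30,-30,0,1],[0,0,0,-30,-30,0,1],[0,0,0,-30,-30,0,1],[0,0,0,-30,-30,0,1],[0,0,0,-30,-30,0,1],[0,0,0,-30,-30,0,1],[0,0,0,-20,-20,0,1],[0,0,0,0,0,0,1],[0,0,0,0,0,0,1]]' 25
```

```text
time_s: 1.7
tool_pos: [0.4371, 0.3665, 0.2474]
tcp_rot: [-0.0, 1.0, 0.0, -0.0]
ft_force: [-0.7, 0.8, 0.1]
finger_gap: 1.001
gripper_force: 0.0
```

```bash
python3 -m crank '[[0,0,0,-3,-20,0,1],[0,0,0,-5,-40,0,1],[0,0,0,-5,-40,0,1],[0,0,0,-5,-40,0,1],[0,0,0,-5,-40,0,1],[0,0,0,-5,-40,0,1],[0,0,0,-5,-40,0,1],[0,0,0,-5,-40,0,1],[0,0,0,-5,-40,0,0.8],[0,0,0,-5,-40,0,0.8],[0,0,0,-5,-40,0,0.8],[0,0,0,-2,-40,0,0.8],[0,0,0,0,-20,0,0.8],[0,0,0,0,-10,0,0.8],[0,0,0,0,0,20,0.8],[0,0,0,0,0,30,0.8],[0,0,0,0,0,20,0.8],[0,0,0,0,0,0,0.8],[0,0,0,0,0,0,0.8]]'; python3 - <<'E'
from h import *
cv2.imwrite("pics/t1.png",camera("top")[:,:,::-1]);print(state()['tool_pos'])
E
```

```text
time_s: 4.08
tool_pos: [0.4932, -0.1238, 0.1784]
tcp_rot: [-0.0, 1.0, 0.0, 0.0]
ft_force: [0.3, 0.9, -0.3]
finger_gap: 0.798
gripper_force: 0.0
[ 0.4934 -0.1239  0.1786]
```

View pics/t1.png

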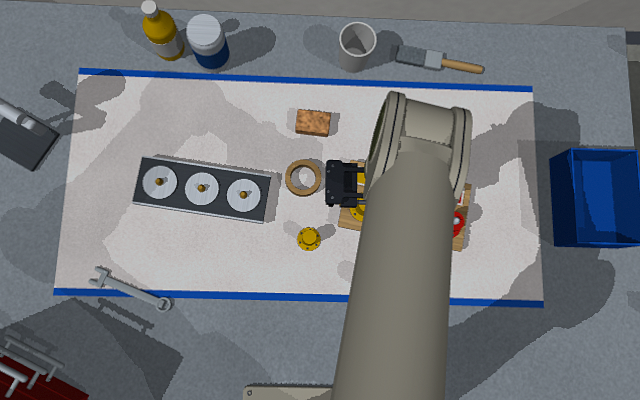

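The arm now hides the hub from above, and the gripper (near (345,183)) is over the yellow hub's place. The measured TCP matches the target, so I'll descend and grip.

```bash
python3 -m crank '[[0,0,0,0,0,25,0.8],[0,0,0,0,0,25,0.8],[0,0,0,0,0,25,0.8],[0,0,0,0,0,20,0.8],[0,0,0,0,0,7,0.8],[0,0,0,0,0,0,0.8],[0,0,0,0,0,0,0.3],[0,0,0,0,0,0,0.3],[0,0,0,0,0,0,0.3],[0,0,0,0,0,0,0.3],[0,0,0,0,0,0,0.3],[0,0,0,0,0,0,0.3]]' 25; python3 - <<'E'
from h import *
cv2.imwrite("pics/s1.png",camera("side")[180:360,270:510,::-1].repeat(3,0).repeat(3,1))
E
```

```text
time_s: 5.62
tool_pos: [0.493, -0.1243, 0.0758]
tcp_rot: [-0.0, 1.0, -0.0, 0.0]
ft_force: [-1.1, -2.4, 4.9]
finger_gap: 0.452
gripper_force: 25.0
```

View pics/s1.png

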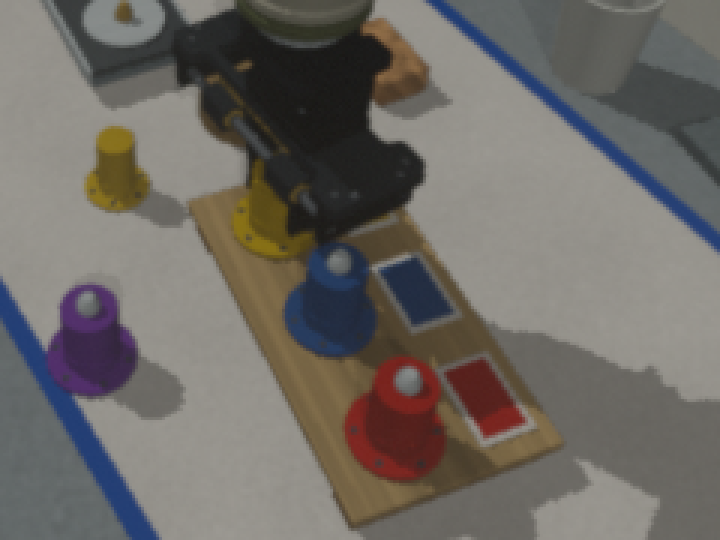

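```bash
python3 -m crank '[[0,0,0,0,0,-10,0.3],[0,0,0,0,0,-24,0.3],[0,0,0,0,0,-35,0.3],[0,0,0,0,0,-35,0.3],[0,0,0,0,0,-35,0.3],[0,0,0,0,0,-20,0.3],[0,0,0,-1,15,0,0.3],[0,0,0,-2,30,0,0.3],[0,0,0,-2,35,0,0.3],[0,0,0,-2,35,0,0.3],[0,0,0,-2,35,0,0.3],[0,0,0,-2,35,0,0.3],[0,0,0,-2,35,0,0.3],[0,0,0,-1,25,0,0.3],[0,0,0,0,11,0,0.3],[0,0,0,0,0,25,0.3],[0,0,0,0,0,35,0.3],[0,0,0,0,0,20,0.3],[0,0,0,0,0,0,0.3],[0,0,0,0,0,0,0.3]]'; python3 - <<'E'
from h import *
cv2.imwrite("pics/s2.png",camera("side")[90:270,230:470,::-1].repeat(3,0).repeat(3,1))
E
```

```text
time_s: 8.18
tool_pos: [0.5071, 0.1319, 0.1552]
tcp_rot: [0.0, 1.0, 0.0, 0.0]
ft_force: [-0.6, -0.4, -2.2]
finger_gap: 0.448
gripper_force: 25.0
```

View pics/s2.png

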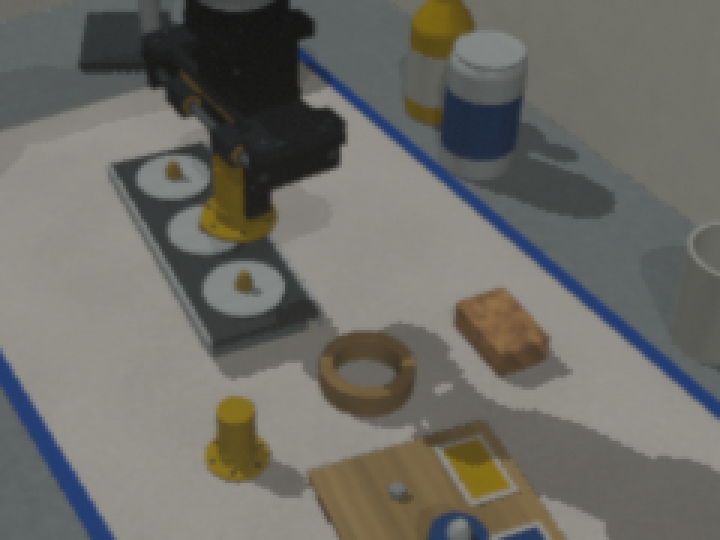

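The yellow hub is upright in the grip over the right spigot. Its flange centre is at about crop (238,217), which is full-image (309.5,162). I'll check its lateral offset.

```bash
python3 - <<'E'
from h import *
print(plane("side",(309.3,162),.1145),plane("side",(311,183),.05))
E
```

```text
[0.503  0.1285] [0.5036 0.1235]
```

```bash
python3 -m crank '[[0,0,0,0,0,20,0.3],[0,0,0,0,0,20,0.3],[0,0,0,0,0,15,0.3],[0,0,0,0,0,10,0.3],[0,0,0,0,0,6,0.3],[0,0,0,0,0,2,0.3],[0,0,0,0,0,0,0.3],[0,0,0,0,0,0,0.3]]'
```

```text
time_s: 9.22
tool_pos: [0.5071, 0.132, 0.0819]
tcp_rot: [-0.0, 1.0, 0.0, 0.0]
ft_force: [-0.4, -0.4, -3.2]
finger_gap: 0.451
gripper_force: 25.0
```

No contact yet, with about 2 mm to go. I'll lower, release and retreat.

```bash
python3 -m crank '[[0,0,0,0,0,1.5,0.3],[0,0,0,0,0,1,0.3],[0,0,0,0,0,0,0.3],[0,0,0,0,0,0,0.3]]'; python3 -m crank '[[0,0,0,0,0,0,0.8],[0,0,0,0,0,0,0.8],[0,0,0,0,0,0,0.8],[0,0,0,0,0,0,0.8],[0,0,0,0,0,-10,0.8],[0,0,0,0,0,-25,0.8],[0,0,0,0,0,-35,0.8],[0,0,0,0,0,-35,0.8],[0,0,0,0,0,-35,0.8],[0,0,0,0,0,-28,0.8],[0,0,0,0,0,0,0.8]]'
```

```text
time_s: 9.72
tool_pos: [0.507, 0.1321, 0.0798]
tcp_rot: [-0.0, 1.0, 0.0, 0.0]
ft_force: [-4.5, -0.7, 6.5]
finger_gap: 0.451
gripper_force: 25.0
time_s: 11.1
tool_pos: [0.5079, 0.1322, 0.2499]
tcp_rot: [-0.0, 1.0, 0.001, 0.002]
ft_force: [0.4, 0.2, -0.1]
finger_gap: 0.805
gripper_force: 0.0
```

```bash
python3 -m crank '[[0,0,0,1,-20,0,0.8],[0,0,0,3,-35,0,0.8],[0,0,0,4,-40,0,0.8],[0,0,0,4,-40,0,0.8],[0,0,0,4,-40,0,0.8],[0,0,0,4,-40,0,0.8],[0,0,0,4,-40,0,0.8],[0,0,0,4,-40,0,0.8],[0,0,0,3,-30,0,0.8],[0,0,0,0,-15,0,0.8],[0,0,0,0,-4,0,0.8],[0,0,0,0,0,0,0.8]]'; python3 - <<'E'
from h import *
cv2.imwrite("pics/s3.png",camera("side")[90:350,230:470,::-1].repeat(2,0).repeat(2,1))
t,s=camera("top"),camera("side")
p,sp,_=blob(t,"yellow",(243,194));q,sq,_=blob(s,"yellow",(311,187))
print(p,sp,q,sq,axis(p,q),state()['tool_pos'])
E
```

```text
time_s: 12.6
tool_pos: [0.4759, -0.2113, 0.2467]
tcp_rot: [-0.0, 1.0, 0.0, -0.0]
ft_force: [0.2, 0.2, 0.8]
finger_gap: 0.798
gripper_force: 0.0
[243.276  195.9584] [229 182  30  29 613] [309.2848 179.0216] [298 164  24  29 434] [0.5031 0.1312] [ 0.4761 -0.211   0.2469]
```

View pics/s3.png

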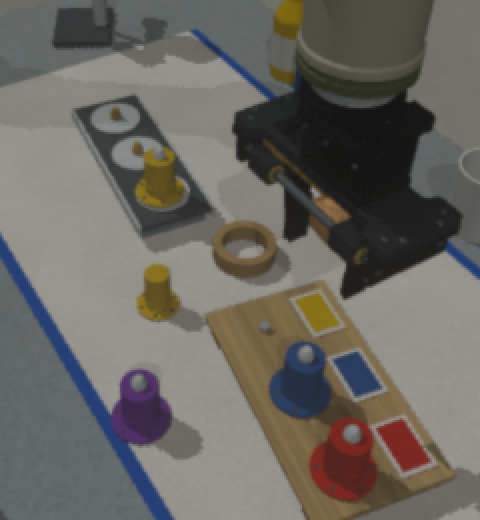

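The yellow hub sits flat on the right spigot at crop (161,178). The jaw hangs above the row with the blue hub untouched at (301,378). I'll take the blue hub next.

```bash
python3 -m crank '[[0,0,0,1,-1,20,0.8],[0,0,0,0,0,30,0.8],[0,0,0,0,0,35,0.8],[0,0,0,0,0,35,0.8],[0,0,0,0,0,25,0.8],[0,0,0,0,0,16,0.8],[0,0,0,0,0,10,0.8],[0,0,0,0,0,0,0.8],[0,0,0,0,0,0,0.3],[0,0,0,0,0,0,0.3],[0,0,0,0,0,0,0.3],[0,0,0,0,0,0,0.3],[0,0,0,0,0,0,0.3]]'
```

```text
time_s: 14.38
tool_pos: [0.475, -0.2129, 0.0762]
tcp_rot: [-0.0, 1.0, 0.0, 0.0]
ft_force: [-0.8, 1.7, 3.2]
finger_gap: 0.453
gripper_force: 25.0
```

```bash
python3 -m crank '[[0,0,0,0,0,-10,0.3],[0,0,0,0,0,-24,0.3],[0,0,0,0,0,-35,0.3],[0,0,0,0,0,-35,0.3],[0,0,0,0,0,-35,0.3],[0,0,0,0,0,-20,0.3],[0,0,0,-1,15,0,0.3],[0,0,0,-3,30,0,0.3],[0,0,0,-4,40,0,0.3],[0,0,0,-4,40,0,0.3],[0,0,0,-4,40,0,0.3],[0,0,0,-4,40,0,0.3],[0,0,0,-4,40,0,0.3],[0,0,0,-4,40,0,0.3],[0,0,0,-4,40,0,0.3],[0,0,0,-4,40,0,0.3],[0,0,0,-4,40,0,0.3],[0,0,0,-3,20,0,0.3],[0,0,0,0,9,0,0.3],[0,0,0,0,0,0,0.3]]'; python3 -m crank '[[0,0,0,0,0,15,0.3],[0,0,0,0,0,25,0.3],[0,0,0,0,0,25,0.3],[0,0,0,0,0,20,0.3],[0,0,0,0,0,10,0.3],[0,0,0,0,0,0,0.3],[0,0,0,0,0,0,0.3]]'
```

```text
time_s: 16.88
tool_pos: [0.5176, 0.2204, 0.2347]
tcp_rot: [0.0, 1.0, -0.0, -0.0]
ft_force: [0.4, 0.2, -1.8]
finger_gap: 0.452
gripper_force: 25.0
time_s: 17.75
tool_pos: [0.5182, 0.2209, 0.1408]
tcp_rot: [0.0, 1.0, 0.0, 0.001]
ft_force: [-0.7, 1.4, -1.7]
finger_gap: 0.452
gripper_force: 25.0
```

```bash
python3 -m crank '[[0,0,0,0,0,15,0.3],[0,0,0,0,0,20,0.3],[0,0,0,0,0,12,0.3],[0,0,0,0,0,8,0.3],[0,0,0,0,0,4,0.3],[0,0,0,0,0,0,0.3],[0,0,0,0,0,1.5,0.3],[0,0,0,0,0,0.5,0.3],[0,0,0,0,0,0,0.3]]'
```

```text
time_s: 18.88
tool_pos: [0.5182, 0.2211, 0.0802]
tcp_rot: [-0.0, 1.0, 0.0, 0.0]
ft_force: [-2.2, -1.4, 6.5]
finger_gap: 0.452
gripper_force: 25.0
```

```bash
python3 -m crank '[[0,0,0,0,0,0,0.8],[0,0,0,0,0,0,0.8],[0,0,0,0,0,0,0.8],[0,0,0,0,0,0,0.8],[0,0,0,0,0,-10,0.8],[0,0,0,0,0,-25,0.8],[0,0,0,0,0,-35,0.8],[0,0,0,0,0,-35,0.8],[0,0,0,0,0,-35,0.8],[0,0,0,0,0,-30,0.8],[0,0,0,0,0,0,0.8]]'; python3 -m crank '[[0,0,0,2,-20,0,0.8],[0,0,0,4,-35,0,0.8],[0,0,0,4,-40,0,0.8],[0,0,0,4,-40,0,0.8],[0,0,0,4,-40,0,0.8],[0,0,0,4,-40,0,0.8],[0,0,0,4,-40,0,0.8],[0,0,0,5,-40,0,0.8],[0,0,0,5,-40,0,0.8],[0,0,0,5,-40,0,0.8],[0,0,0,5,-40,0,0.8],[0,0,0,5,-40,0,0.8],[0,0,0,5,-35,0,0.8],[0,0,0,2,-22,0,0.8],[0,0,0,0,-10,0,0.8],[0,0,0,0,0,0,0.8],[0,0,0,0,0,0,0.8]]'; python3 - <<'E'
from h import *
cv2.imwrite("pics/s4.png",camera("side")[90:350,230:470,::-1].repeat(2,0).repeat(2,1))
t,s=camera("top"),camera("side")
for c,a,b in(("yellow",(243,194),(311,187)),("blue",(202,190),(298,160))):
    p,sp,_=blob(t,c,a);q,sq,_=blob(s,c,b)
    print(p,sp,q,sq,axis(p,q))
print(state()['tool_pos'])
E
```

```text
time_s: 20.25
tool_pos: [0.5189, 0.2213, 0.2523]
tcp_rot: [-0.0, 1.0, 0.001, 0.002]
ft_force: [0.4, -0.5, -0.4]
finger_gap: 0.799
gripper_force: 0.0
time_s: 22.38
tool_pos: [0.46, -0.3001, 0.2487]
tcp_rot: [-0.001, 1.0, 0.0, -0.0]
ft_force: [-0.2, 0.6, -0.1]
finger_gap: 0.797
gripper_force: 0.0
[243.276  195.9584] [229 182  30  29 614] [309.219  179.0401] [298 164  24  29 429] [0.5028 0.131 ]
[201.0535 186.9663] [187 173  30  30 607] [369.9483 141.6105] [337 114  63  53 197] [1.8884 1.6253]
[ 0.4602 -0.3002  0.249 ]
```

View pics/s4.png

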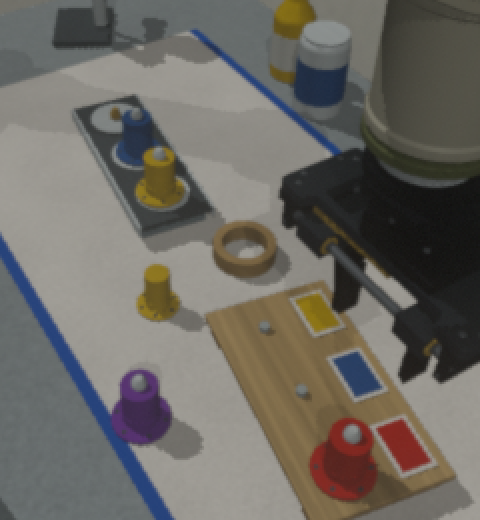

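Blue is seated on the middle spigot at crop (136,137) beside yellow at (161,178), and red at (346,460) is untouched. Red is next.

```bash
python3 -m crank '[[0,0,0,0,-1,20,0.8],[0,0,0,0,0,30,0.8],[0,0,0,0,0,35,0.8],[0,0,0,0,0,35,0.8],[0,0,0,0,0,25,0.8],[0,0,0,0,0,18,0.8],[0,0,0,0,0,10,0.8],[0,0,0,0,0,0,0.8],[0,0,0,0,0,0,0.3],[0,0,0,0,0,0,0.3],[0,0,0,0,0,0,0.3],[0,0,0,0,0,0,0.3],[0,0,0,0,0,0,0.3]]'
```

```text
time_s: 24.15
tool_pos: [0.46, -0.3022, 0.0763]
tcp_rot: [-0.0, 1.0, -0.0, 0.0]
ft_force: [-0.6, 1.0, 2.7]
finger_gap: 0.451
gripper_force: 25.0
```

```bash
python3 -m crank '[[0,0,0,0,0,-10,0.3],[0,0,0,0,0,-24,0.3],[0,0,0,0,0,-35,0.3],[0,0,0,0,0,-35,0.3],[0,0,0,0,0,-35,0.3],[0,0,0,0,0,-30,0.3],[0,0,0,0,0,-5,0.3]]'; python3 -m crank '[[0,0,0,-2,15,0,0.3],[0,0,0,-3,30,0,0.3],[0,0,0,-4,40,0,0.3],[0,0,0,-4,40,0,0.3],[0,0,0,-4,40,0,0.3],[0,0,0,-4,40,0,0.3],[0,0,0,-4,40,0,0.3],[0,0,0,-4,40,0,0.3],[0,0,0,-4,40,0,0.3],[0,0,0,-5,40,0,0.3],[0,0,0,-5,40,0,0.3],[0,0,0,-5,40,0,0.3],[0,0,0,-5,40,0,0.3],[0,0,0,-5,40,0,0.3],[0,0,0,-5,40,0,0.3],[0,0,0,-4,30,0,0.3],[0,0,0,-2,18,0,0.3],[0,0,0,0,0,0,0.3],[0,0,0,0,0,0,0.3]]'; python3 -m crank '[[0,0,0,0,0,15,0.3],[0,0,0,0,0,25,0.3],[0,0,0,0,0,25,0.3],[0,0,0,0,0,20,0.3],[0,0,0,0,0,10,0.3],[0,0,0,0,0,0,0.3],[0,0,0,0,0,0,0.3]]'
```

```text
time_s: 25.02
tool_pos: [0.4604, -0.3026, 0.252]
tcp_rot: [0.0, 1.0, -0.0, 0.002]
ft_force: [-0.7, -0.5, -1.5]
finger_gap: 0.448
gripper_force: 25.0
time_s: 27.4
tool_pos: [0.5289, 0.3094, 0.2498]
tcp_rot: [0.001, 1.0, -0.0, -0.0]
ft_force: [0.1, 0.5, -1.6]
finger_gap: 0.457
gripper_force: 25.0
time_s: 28.28
tool_pos: [0.5292, 0.311, 0.1559]
tcp_rot: [0.0, 1.0, 0.0, 0.001]
ft_force: [0.1, -0.1, -2.2]
finger_gap: 0.454
gripper_force: 25.0
```

Seated height is 0.0803, so 75.6 mm remain.

```bash
python3 -m crank '[[0,0,0,0,0,15,0.3],[0,0,0,0,0,20,0.3],[0,0,0,0,0,20,0.3],[0,0,0,0,0,10,0.3],[0,0,0,0,0,6,0.3],[0,0,0,0,0,3,0.3],[0,0,0,0,0,1.5,0.3],[0,0,0,0,0,0.5,0.3],[0,0,0,0,0,0,0.3]]'
```

```text
time_s: 29.4
tool_pos: [0.5291, 0.3111, 0.0803]
tcp_rot: [-0.0, 1.0, 0.0, 0.0]
ft_force: [-2.5, -1.6, 6.6]
finger_gap: 0.456
gripper_force: 25.0
```

```bash
python3 -m crank '[[0,0,0,0,0,0,0.8],[0,0,0,0,0,0,0.8],[0,0,0,0,0,0,0.8],[0,0,0,0,0,0,0.8],[0,0,0,0,0,-10,0.8],[0,0,0,0,0,-25,0.8],[0,0,0,0,0,-35,0.8],[0,0,0,0,0,-35,0.8],[0,0,0,0,0,-35,0.8],[0,0,0,0,0,-30,0.8],[0,0,0,0,0,0,0.8]]'; python3 -m crank '[[0,0,0,2,-20,0,0.8],[0,0,0,6,-35,0,0.8],[0,0,0,8,-40,0,0.8],[0,0,0,8,-40,0,0.8],[0,0,0,8,-40,0,0.8],[0,0,0,8,-40,0,0.8],[0,0,0,8,-40,0,0.8],[0,0,0,8,-40,0,0.8],[0,0,0,8,-40,0,0.8],[0,0,0,8,-40,0,0.8],[0,0,0,8,-40,0,0.8],[0,0,0,8,-26,0,0.8],[0,0,0,1,-20,0,0.8],[0,0,0,0,0,0,0.8],[0,0,0,0,0,0,0.8]]'; python3 - <<'E'
from h import *
t,s=camera("top"),camera("side")
cv2.imwrite("pics/t5.png",np.hstack([t[160:270,130:330,::-1].repeat(4,0).repeat(4,1)]))
cv2.imwrite("pics/s5.png",s[120:260,260:400,::-1].repeat(4,0).repeat(4,1))
print(state()['tool_pos'])
for a,b in(((243,194),(309,180)),((309,238),(309,236))):
    p,sp,m=blob(t,"yellow",a);q,sq,m2=blob(s,"yellow",b)
    print(p,sp,q,sq,axis(p,q))
E
```

```text
time_s: 30.78
tool_pos: [0.5298, 0.3115, 0.2525]
tcp_rot: [-0.0, 1.0, 0.002, 0.002]
ft_force: [0.1, 0.1, -0.2]
finger_gap: 0.8
gripper_force: 0.0
time_s: 32.65
tool_pos: [0.4393, -0.1496, 0.2484]
tcp_rot: [-0.0, 1.0, 0.0, -0.001]
ft_force: [0.1, 0.5, -0.2]
finger_gap: 0.795
gripper_force: 0.0
[ 0.4397 -0.1493  0.2487]
[243.276  195.9584] [229 182  30  29 612] [309.2389 178.9643] [298 164  24  29 446] [0.5029 0.1311]
[308.4351 238.695 ] [297 227  24  24 410] [308.344  236.7705] [299 222  20  28 363] [ 0.4207 -0.0099]
```

View pics/t5.png

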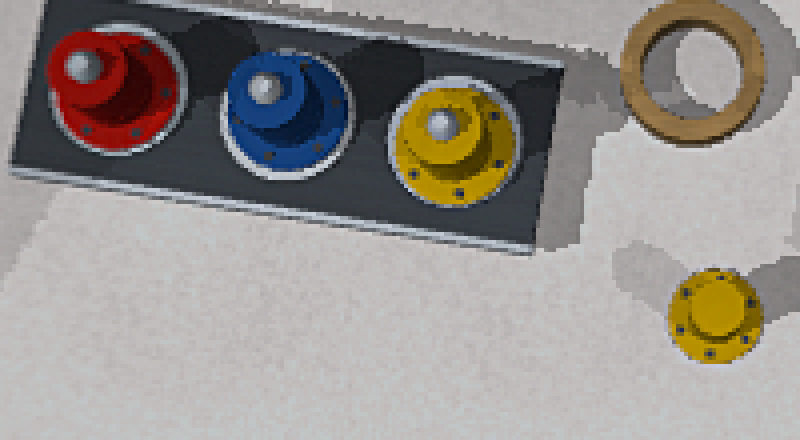

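View pics/s5.png

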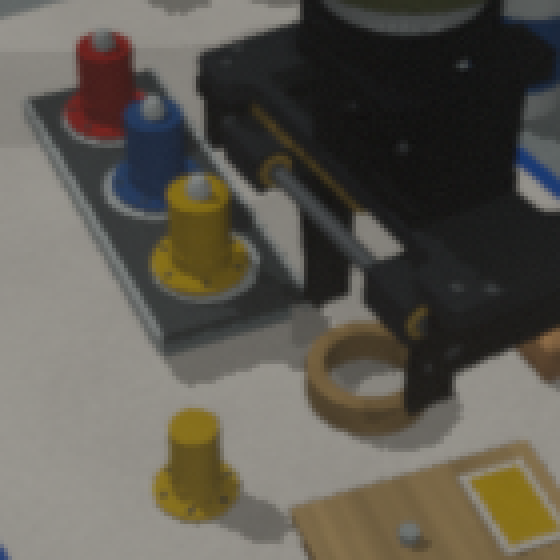

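All three hubs stand flat on their seats, in the order red, blue, yellow from left to right. In the top crop the yellow nose is at (441,124) and its flange centre at (457,148). The cap's top is at (718,308) and its flange centre at (716,316).

```bash
python3 - <<'E'
from h import *
f=lambda x,y,z:print(plane("top",(130+(x-.5)/4-.375,160+(y-.5)/4-.375),z))
g=lambda x,y,z:print(' ',plane("side",(260+(x-.5)/4-.375,120+(y-.5)/4-.375),z))
f(441,124,.103);f(443,127,.094);f(457,148,.039)
g(199,186,.102);g(205,262,.039)
print('cap');f(718,308,.056);f(716,316,.004);g(195,427,.056);g(197,488,.005)
E
```

```text
[0.5032 0.132 ]
[0.5034 0.1321]
[0.5028 0.1307]
  [0.5027 0.1287]
  [0.5052 0.1282]
cap
[ 0.4202 -0.0096]
[ 0.421 -0.01 ]
  [ 0.4207 -0.0112]
  [ 0.42   -0.0124]
```

```bash
python3 -m crank '[[0,0,0,3,15,0,0.7],[0,0,0,4,30,0,0.7],[0,0,0,5,35,0,0.7],[0,0,0,5,35,0,0.7],[0,0,0,2,18,0,0.7],[0,0,0,0,6,0,0.7],[0,0,0,0,0,20,0.7],[0,0,0,0,0,35,0.7],[0,0,0,0,0,40,0.7],[0,0,0,0,0,40,0.7],[0,0,0,0,0,30,0.7],[0,0,0,0,0,0,0.7],[0,0,0,0,0,0,0.7]]' 20
```

```text
time_s: 34.38
tool_pos: [0.4215, -0.0112, 0.0851]
tcp_rot: [0.0, 1.0, 0.0, 0.001]
ft_force: [0.5, 0.9, -0.7]
finger_gap: 0.703
gripper_force: 0.0
```

```bash
python3 -m crank '[[0,0,0,1,0.5,15,0.7],[0,0,0,0,0,15,0.7],[0,0,0,0,0,10,0.7],[0,0,0,0,0,4,0.7],[0,0,0,0,0,0,0.7],[0,0,0,0,0,0,0.2],[0,0,0,0,0,0,0.2],[0,0,0,0,0,0,0.2],[0,0,0,0,0,0,0.2],[0,0,0,0,0,0,0.2],[0,0,0,0,0,0,0.2]]' 20
```

```text
time_s: 35.75
tool_pos: [0.4199, -0.0105, 0.0401]
tcp_rot: [-0.0, 1.0, 0.0, 0.0]
ft_force: [-1.2, -0.1, 2.3]
finger_gap: 0.339
gripper_force: 20.0
```

```bash
python3 -m crank '[[0,0,0,0,0,-10,0.2],[0,0,0,0,0,-25,0.2],[0,0,0,0,0,-35,0.2],[0,0,0,0,0,-35,0.2],[0,0,0,0,0,-35,0.2],[0,0,0,0,0,-25,0.2],[0,0,0,0,0,-5,0.2],[0,0,0,-10,15,0,0.2],[0,0,0,-20,33,0,0.2],[0,0,0,-20,35,0,0.2],[0,0,0,-20,35,0,0.2],[0,0,0,-10,17,0,0.2],[0,0,0,-3,6,0,0.2],[0,0,0,0,0,0,0.2],[0,0,0,0,0,15,0.2],[0,0,0,0,0,10,0.2],[0,0,0,0,0,0,0.2],[0,0,0,0,0,0,0.2]]'; python3 - <<'E'
from h import *
cv2.imwrite("pics/s6.png",camera("side")[100:220,240:400,::-1].repeat(5,0).repeat(5,1))
E
```

```text
time_s: 38.0
tool_pos: [0.5028, 0.1303, 0.1852]
tcp_rot: [0.0, 1.0, 0.0, 0.0]
ft_force: [0.0, -0.3, -0.9]
finger_gap: 0.34
gripper_force: 20.0
```

View pics/s6.png

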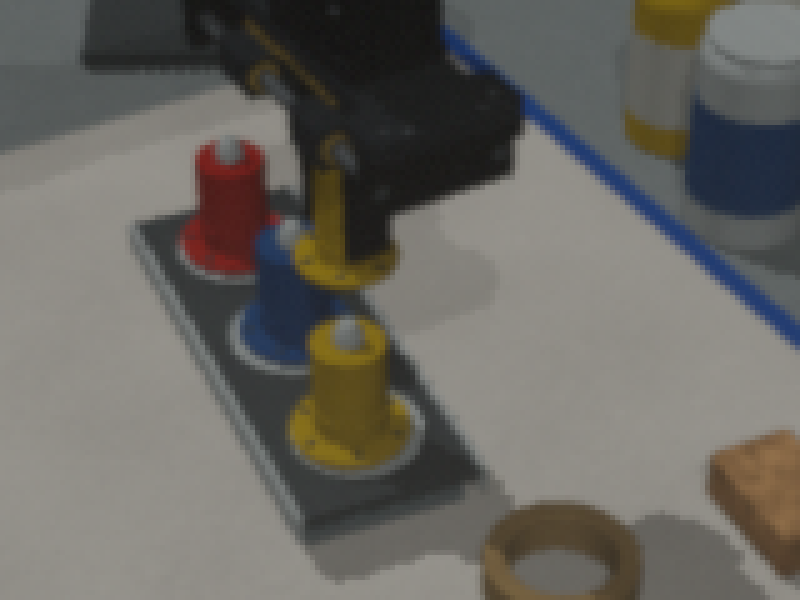

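The cap's flange centre at (347,258) lines up with the nose at (347,333). Seated TCP height is 0.1341, so 51 mm remain.

```bash
python3 -m crank '[[0,0,0,0,0,12,0.2],[0,0,0,0,0,15,0.2],[0,0,0,0,0,10,0.2],[0,0,0,0,0,6,0.2],[0,0,0,0,0,4,0.2],[0,0,0,0,0,3,0.2],[0,0,0,0,0,0.5,0.2],[0,0,0,0,0,0,0.2],[0,0,0,0,0,0,0.2]]'
```

```text
time_s: 39.17
tool_pos: [0.5029, 0.1305, 0.1347]
tcp_rot: [-0.0, 1.0, 0.0, 0.0]
ft_force: [-0.2, -0.2, -1.3]
finger_gap: 0.338
gripper_force: 20.0
```

```bash
python3 -m crank '[[0,0,0,0,0,0.7,0.2],[0,0,0,0,0,0.3,0.2],[0,0,0,0,0,0,0.2],[0,0,0,0,0,0,0.2]]'
```

```text
time_s: 39.67
tool_pos: [0.503, 0.1305, 0.1341]
tcp_rot: [-0.0, 1.0, 0.0, 0.0]
ft_force: [-2.4, -1.2, 5.1]
finger_gap: 0.342
gripper_force: 20.0
```

Contact came at exactly the seated height. I'll release, retreat and check.

```bash
python3 -m crank '[[0,0,0,0,0,0,0.4],[0,0,0,0,0,0,0.5],[0,0,0,0,0,0,0.7],[0,0,0,0,0,0,0.7],[0,0,0,0,0,0,0.7],[0,0,0,0,0,-10,0.7],[0,0,0,0,0,-25,0.7],[0,0,0,0,0,-35,0.7],[0,0,0,0,0,-35,0.7],[0,0,0,0,0,0,0.7],[0,0,0,5,-20,0,0.7],[0,0,0,5,-35,0,0.7],[0,0,0,5,-40,0,0.7],[0,0,0,5,-40,0,0.7],[0,0,0,5,-40,0,0.7],[0,0,0,5,-40,0,0.7],[0,0,0,5,-40,0,0.7],[0,0,0,0,-20,0,0.7],[0,0,0,0,0,0,0.7],[0,0,0,0,0,0,0.7]]'; python3 - <<'E'
from h import *
t,s=camera("top"),camera("side")
a=t[150:240,120:280,::-1].repeat(4,0).repeat(4,1)[:,:400];b=s[110:210,250:350,::-1].repeat(4,0).repeat(4,1)
a=t[160:235,135:270,::-1].repeat(3,0).repeat(3,1);o=np.zeros((400,810,3),np.uint8);o[:225,:405]=a;o[:,410:]=b
cv2.imwrite("pics/f.png",o[:,:800])
E
```

```text
time_s: 42.18
tool_pos: [0.4673, -0.144, 0.238]
tcp_rot: [-0.0, 1.0, 0.0, -0.001]
ft_force: [-0.3, 0.7, 0.3]
finger_gap: 0.698
gripper_force: 0.0
```

View pics/f.png

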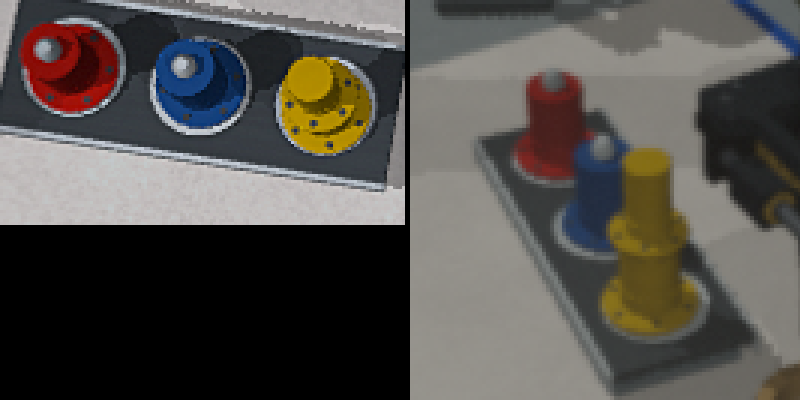

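The cap is seated upright on the yellow hub (side crop, about (648,200)), red, blue and yellow stand in the right order, and the gripper is clear.

```bash
python3 -c "from rig import *;print(finish_job())"
```

```text
the job is handed in; nothing more can be done
None
```

The job is handed in at about 42 s: red, blue and yellow are seated on the left, middle and right spigots, and the yellow cap is seated on the yellow hub's nose, all upright and released.

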